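# Dry-fit a bridge bracket on its backing pads

## Robot

A 7-joint arm with a two-finger parallel gripper is mounted at the origin on the work surface; the furniture and walls round the work are solid. World frame = base frame: x ahead of the robot, y to its left, z up, the work surface at z = 0. Lengths are in m, angles in rad, forces in N, time in s.
With the tool pointing down it reaches from about 0.4 to 0.875 m from the base axis. Payload 19.3 kg.
Tool frame: the origin (TCP) lies between the finger pads; the fingertips stand 22 mm ahead of it and the grasp point (between the pads) lies 3 mm ahead of it; z points along the fingers, x is the direction in which the jaws open and shut, and the axes are right-handed (so a half turn about z gives the same grasp; the last joint's range is limited). The gripper opens to 85 mm and grips with 20 to 120 N. Pads are 22 mm wide; open, the fingers measure 114 mm over their backs; the gripper's body (76 mm by 85 mm) begins 54 mm behind the grasp point. The pads swing forward as they close: fully open they stand 13 mm farther back than shut.
Start: joints at [-1.196, 0.521, -0.036, 1.599, 0.021, 1.021, -0.113], TCP at [0.269, 0.564, 0.253] pointing down, gripper open.
Joint ranges: [-2.91, 2.91], [-0.3, 2.13], [-1.5, 1.42], [0.17, 2.43], [-1.26, 4.41], [0.16, 1.93], [-2.52, 2.52]. Speed limits (rad/s): [1.89, 1.89, 2.39, 2.39, 3.01, 3.01, 3.01].

## Interface

Orientations are given as a unit quaternion [w, x, y, z].
In Python, from workcell import bot, kin, vision, close_job, cut_out, spot_point gives the robot as it stands. Calls block until the motion is done:
- bot.reach(position, orientation): joint-space move of the TCP to a pose.
- bot.line_to(position, ori=None, vel=0.15): straight line of the TCP; ori=None keeps the orientation; vel is the mean speed in m/s.
- bot.move_joints(angles): joint-space move.
- bot.ungrasp() and bot.gripper_close(force=None): open the fingers fully, or close them until they stop; force is the grip in N (None keeps the last).
- bot.sleep(seconds).
- kin.solve_ik(position, orientation): joint angles nearest the present ones, or None.
- bot.observe(): the state.
- vision.get_image(name): name is "side" or "top"; returns (picture, depth): 480x640x3 uint8, red, green, blue; 480x640 float32, m along the optical axis (not along the pixel's ray), 0 where there is no reading.
- vision.camera_info(name): a dict with "K" (3x3 intrinsics, pixels), "xyz" and "attitude" of the camera in the world. Camera axes: x right, y down, z forward; pixel columns grow to the right and rows downward; lengths in m; the calibration is good to about 2 mm. A picture is of the moment at which its call begins. camera_info takes no time and is no camera call.
A pose or a line that the arm cannot do raises bot.PlanningError and nothing moves.
- close_job(): hands the job in, once; it reports no verdict.
Trained networks look in the newest picture that a camera, given by its name, has taken for a name from the list of things; names that differ only in an ending like _2 or _b are one class to them, and where a whole thing is asked for, a point or a joint stands for the part that bears it (a point fixed in the world has none). Each returns a list of dicts, best first, with "p" (0 to 1); they miss things now and then, are a little off and sometimes report something else, mostly with a low value. They report only what shows in the picture. A call takes as long as a camera call. They do not tell look-alikes from the thing itself.
- cut_out(camera, thing): "mask" (480x640 bool, what is visible of it) and "box" ([left, top, width, height] in pixels, round what is visible of it).
- spot_point(camera, thing): "centre" ([column, row] in pixels: a listed point, or the origin of a listed thing).
The state is a dict: "time": time; "joint_positions": joint angles; "qd": joint speeds; "tau": joint torques, N m; "tcp_pos": TCP position; "tcp_rot": TCP orientation; "contact_force": force on the tool from outside, world axes, zero at the start; "torque": the same for the moment, N m; "opening": finger opening in m.
Only numpy, scipy, OpenCV 4.12 (cv2) and the standard library are available. Lean on these libraries where they do the work, as an engineer would, in place of code of your own. Each camera call takes 0.05 s, during which the arm holds its last target.

## Task

Lay out the bridge bracket on the fixture plate ready for tacking: the bright bare-steel blank goes flat and centred on the copper pad and the dark mill-scale blank flat and centred on the white ceramic pad, each lying the same way as its pad. Lay the flat bar across both blanks, along the row and centred between the pads, then set the hex nut flat on the bar over the middle of the dark blank and stand the steel plug upright on the bar over the middle of the bright blank as a hold-down weight. Leave the pink gas cup and the red magnet where they are.

Things in the scene. Friction and masses are not known exactly. Their poses are not given: they have to be found in the camera images.
- copper_pad_top (a point): Copper-coloured backing pad, 68 x 96 x 8 mm, fixed, one of the two pads that lie side by side on a drilled dark-steel fixture plate (300 x 120 x 10 mm), their centres 130 mm apart. The point is the centre of its top face, 22 mm above the table top (4 mm board, 10 mm plate, 8 mm pad). Its x axis points along the row, at or away from the other pad; y runs along its 96 mm length, across the row.
- ceramic_pad_top (a point): White ceramic backing pad, 68 x 96 x 8 mm, fixed, one of the two pads that lie side by side on a drilled dark-steel fixture plate (300 x 120 x 10 mm), their centres 130 mm apart. The point is the centre of its top face, 22 mm above the table top (4 mm board, 10 mm plate, 8 mm pad). Its x axis points along the row, at or away from the other pad; y runs along its 96 mm length, across the row.
- bright_blank_mid (a point): Bright blank: light grey bare-steel rectangular plate, 88 x 60 x 14 mm, 0.42 kg. The point is its centre, 7 mm above its underside. Its own x axis runs across the 60 mm width (the sides to grip), y along the 88 mm length. Starts flat on the brown 4 mm board that covers the work area; loose.
- dark_blank_mid (a point): Dark blank: dark blue-grey mill-scale rectangular plate, 88 x 60 x 14 mm, 0.42 kg. The point is its centre, 7 mm above its underside. Its own x axis runs across the 60 mm width (the sides to grip), y along the 88 mm length. Starts flat on the brown 4 mm board that covers the work area; loose.
- bar_mid (a point): Flat bar: grey steel strip, 220 x 30 x 6 mm, 0.33 kg. The point is its centre, 3 mm above its underside. x runs along its 220 mm length, y across the 30 mm width (the edges to grip). Starts flat on the brown 4 mm board that covers the work area; loose.
- nut_mid (a point): Hex nut, light steel, 30 mm across flats, 34 mm across corners, 16 mm high, 0.064 kg. The point is its centre, 8 mm above its underside; z is its hole's axis; two of its flats face its own +x and -x. Starts lying flat on the 4 mm board; loose.
- plug_mid (a point): Plug: turned steel cylinder 38 mm in diameter and 37 mm high with a T-shaped pin on top (crossbar 28 mm long, 6 mm thick), 69 mm high in all, 0.36 kg. The point is on its axis, 34.5 mm above its underside; z is its axis. Grip the cylinder, for instance 28 mm above the underside. Starts upright on the 4 mm board; loose.
- gas_cup_mid (a point): Pink ceramic gas cup, 19 mm in diameter, 47 mm high, standing upright and loose; a bystander. The point is its centre, half-way up.
- magnet_mid (a point): Red triangular welding magnet, 77 x 110 x 24 mm, lying flat and loose; a bystander. The point is its centre, half-way up.
There are look-alikes about, which are no part of the job. Of the things that look like the part that bears plug_mid, the smallest one is meant.

How it is judged:
By the outcome, as a careful person would: the job done as asked, in the order asked, and still so for the second after the job is handed in, with the robot touching nothing.
It also fails if it takes over 128 s, if anything falls off the work surface, if the arm or the gripper's body presses on something with over 40 N, if the wrist force passes 120 N, or if a joint passes its speed limit or range.

## Working session

There is one attempt and no reset: what is moved stays moved. The work goes in short steps, each a Python script; the robot and the scene stay as the last script left them, time stands still between calls to the robot, and variables do not carry over. Pictures are saved under pics/ and viewed, and the job is handed in when it is done.

```bash
ls; mkdir -p pics; python3 - <<'E'
from workcell import bot, kin, vision
import cv2
print(bot.observe())
for n in("side","top"):
    print(n,vision.camera_info(n))
    p,d=vision.get_image(n); cv2.imwrite(f"pics/{n}0.png",p[:,:,::-1])
E
```

```text
pics
{'time': 0.0, 'joint_positions': array([-1.19622002,  0.52201737, -0.03634037,  1.60001102,  0.02121132,
        1.02107812, -0.11282026]), 'qd': array([-8.87224833e-04, -1.08217272e-04,  1.96483424e-05,  6.76671990e-04,
        1.30917200e-04, -3.24378652e-04,  1.32656739e-03]), 'tau': array([ 2.99059888e-03, -9.27096534e+01,  1.98142022e+00, -3.69917500e+01,
        1.79891114e-02,  8.30951671e-03, -8.33684430e-05]), 'tcp_pos': array([0.26880377, 0.5638982 , 0.2527224 ]), 'tcp_rot': array([ 3.35525398e-04,  8.45655737e-01,  5.33728448e-01, -4.53632781e-04]), 'contact_force': array([-0.9405932 , -0.06123109,  0.54225131]), 'torque': array([-0.03514207,  0.05233825, -0.01844748]), 'opening': 0.08531277492236854}
side {'K': array([[442.62415308,   0.        , 320.65703132],
       [  0.        , 442.62415308, 238.20214744],
       [  0.        ,   0.        ,   1.        ]]), 'xyz': array([ 0.32475251, -0.84258736,  0.79206851]), 'attitude': array([-0.41285565,  0.90637545, -0.08064998,  0.03910674])}
top {'K': array([[493.2893811 ,   0.        , 319.06960981],
       [  0.        , 493.2893811 , 237.7986369 ],
       [  0.        ,   0.        ,   1.        ]]), 'xyz': array([0.42374144, 0.00981386, 1.44879623]), 'attitude': array([-0.01554108,  0.71152179, -0.70206385,  0.02452672])}
```

View pics/side0.png

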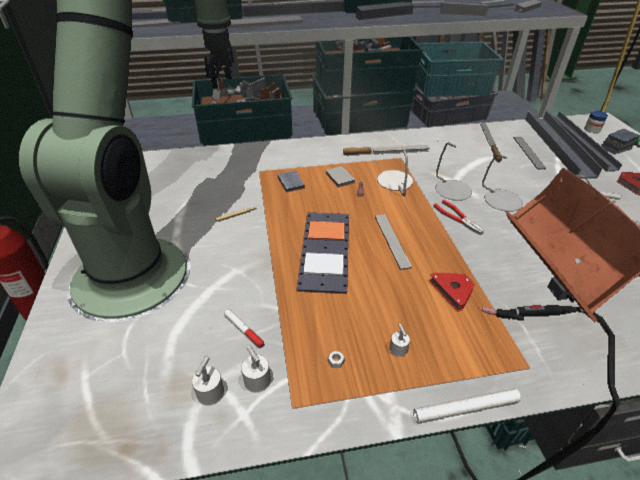

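View pics/top0.png

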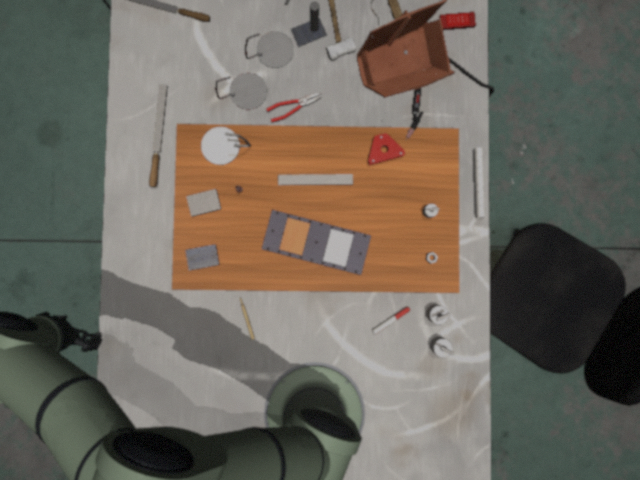

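The side view shows the dark blank (291,181), bright blank (340,176), copper pad (326,231), white pad (324,263), bar (393,241), nut (336,358) and small plug on the board (400,343). Two bigger look-alike plugs stand off the board (207,385 and 255,373). Next I measure them in both views.

```bash
cat > h.py <<'E'
from workcell import bot, kin, vision, close_job, cut_out, spot_point
import numpy as np, cv2
from scipy.spatial.transform import Rotation as R
CI={n:vision.camera_info(n) for n in("side","top")}
def rot(q): return R.from_quat(np.roll(np.asarray(q),-1)).as_matrix()
def rays(n,uv):
    c=CI[n]; uv=np.atleast_2d(np.asarray(uv,float))
    r=np.c_[uv,np.ones(len(uv))]@np.linalg.inv(c["K"]).T
    return r@rot(c["attitude"]).T
def on_z(n,uv,z):
    r=rays(n,uv); c=CI[n]["xyz"]
    return c+r*((z-c[2])/r[:,2])[:,None]
def withd(n,uv,d): return CI[n]["xyz"]+rays(n,uv)*np.asarray(d)[:,None]
def tri(u1,u2):
    a,b=CI["side"]["xyz"],CI["top"]["xyz"]; r,s=rays("side",u1)[0],rays("top",u2)[0]
    t=np.linalg.lstsq(np.c_[r,-s],b-a,rcond=None)[0]
    p,q=a+t[0]*r,b+t[1]*s
    return (p+q)/2,np.linalg.norm(p-q)
def proj(n,P):
    c=CI[n]; X=(np.atleast_2d(P)-c["xyz"])@rot(c["attitude"]); X=X@c["K"].T
    return X[:,:2]/X[:,2:]
E
python3 - <<'E'
from h import *
np.set_printoptions(precision=4,suppress=True)
img={n:vision.get_image(n) for n in CI}
np.savez("i0.npz",sp=img["side"][0],sd=img["side"][1],tp=img["top"][0],td=img["top"][1])
for t in "copper_pad_top ceramic_pad_top bright_blank_mid dark_blank_mid bar_mid nut_mid plug_mid gas_cup_mid magnet_mid".split():
    s={n:spot_point(n,t)[:4] for n in CI}
    print(t)
    for n in CI: print("  ",n,[(np.round(x["centre"],1).tolist(),round(x["p"],2)) for x in s[n]])
    if s["side"] and s["top"]: print("  tri",*tri(s["side"][0]["centre"],s["top"][0]["centre"]))
    if "pad" in t: continue
    for n in CI:
        for m in cut_out(n,t)[:3]:
            v,u=np.nonzero(m["mask"]); d=img[n][1][v,u]; k=d>0
            W=withd(n,np.c_[u,v][k],d[k])
            zt=np.percentile(W[:,2],80)
            T=W[abs(W[:,2]-zt)<.004]
            rc=cv2.minAreaRect(T[:,:2].astype(np.float32)*1000)
            print("   cut",n,round(m["p"],2),m["box"],len(u),"ztop",zt.round(4),"mean",T[:,:2].mean(0),"rect",np.round(rc[0],1),np.round(rc[1],1),round(rc[2],1))
E
```

```text
copper_pad_top
   side [([324.9, 228.8], 0.71), ([288.1, 181.6], 0.35)]
   top [([298.8, 235.5], 0.98)]
  tri [0.5059 0.0513 0.0332] 0.008195139538117905
ceramic_pad_top
   side []
   top [([338.9, 247.2], 0.8), ([199.4, 258.6], 0.39)]
bright_blank_mid
   side [([339.9, 176.0], 0.89)]
   top [([204.2, 204.1], 0.57), ([314.3, 178.3], 0.26)]
  tri [0.6013 0.3285 0.0118] 0.003946068171702254
   cut top 0.91 [184.3, 189.3, 36.1, 27.1] 636 ztop 0.0213 mean [0.6042 0.3299] rect [604.3 329.1] [59.4 88.3] 16.4
dark_blank_mid
   side [([343.4, 175.8], 0.71)]
   top [([202.7, 258.0], 0.73)]
  tri [0.5215 0.297  0.0512] 0.16634357602948116
   cut side 0.95 [275.1, 171.0, 30.6, 21.6] 370 ztop 0.0172 mean [0.443  0.3272] rect [442.9 330.4] [60.4 94.3] 10.3
   cut top 0.71 [185.7, 245.3, 33.8, 23.3] 611 ztop 0.0216 mean [0.446  0.3284] rect [446.1 328.2] [59.5 86. ] 11.7
bar_mid
   side [([391.6, 241.2], 0.91)]
   top [([313.8, 178.9], 0.91), ([431.5, 210.6], 0.71)]
  tri [ 0.6799  0.0101 -0.0021] 0.0021183605346927993
   cut side 0.87 [375.0, 216.1, 37.2, 51.8] 685 ztop 0.0099 mean [ 0.6758 -0.00
[... 1431 characters left out ...]
 mean [ 0.5888 -0.3277] rect [ 589.6 -328.3] [35.6 34.7] 20.6
gas_cup_mid
   side [([362.3, 191.4], 0.39)]
   top [([204.2, 204.1], 0.73), ([239.1, 190.3], 0.63)]
  tri [ 0.6447  0.3355 -0.0582] 0.07560336651712576
   cut top 0.57 [235.7, 188.0, 10.5, 2.6] 35 ztop 0.0445 mean [0.6487 0.2312] rect [649.  231.3] [1.6 6.2] 59.2
magnet_mid
   side [([456.2, 288.2], 0.82)]
   top [([382.0, 145.4], 0.74)]
  tri [ 0.7801 -0.1901  0.0061] 0.005464420877289863
   cut side 0.62 [428.6, 274.0, 46.2, 40.5] 1094 ztop 0.0257 mean [ 0.7659 -0.1967] rect [ 773.  -193.7] [ 78.8 109.2] 16.1
   cut top 0.9 [365.9, 133.4, 41.4, 33.5] 774 ztop 0.0294 mean [ 0.7695 -0.1945] rect [ 774.3 -192.4] [ 76.5 104.9] 17.1
```

Detections agree with the picture: the small plug is at about (0.587,-0.33), and the bigger look-alikes stand off the board. The cameras disagree by 3–4 mm, so I check their depth planes and segment the pads and nut by colour.

```bash
python3 - <<'E'
from h import *
np.set_printoptions(precision=4,suppress=True)
Z=np.load("i0.npz")
for n,k in(("side","s"),("top","t")):
    p,d=Z[k+"p"],Z[k+"d"]
    v,u=np.mgrid[:480,:640]; W=withd(n,np.c_[u.ravel(),v.ravel()],d.ravel()).reshape(480,640,3)
    # board plane
    hsv=cv2.cvtColor(p,cv2.COLOR_RGB2HSV)
    b=(d>0)&(W[...,0]>.36)&(W[...,0]<.82)&(abs(W[...,1])<.4)&(abs(W[...,2]-.004)<.006)&(hsv[...,1]>100)
    A=np.c_[W[b][:,:2]-[.55,0],np.ones(b.sum())]; c,*_=np.linalg.lstsq(A,W[b][:,2],rcond=None)
    print(n,"board plane dz/dx,dz/dy,z@(.55,0)",c,b.sum(),(W[b][:,2]-A@c).std())
    # pads
    sel=(abs(W[...,0]-.5)<.15)&(abs(W[...,1])<.17)&(d>0)&(W[...,2]>.014)
    H,S,V=hsv[...,0],hsv[...,1],hsv[...,2]
    print(" hsv copper",np.median(hsv[sel&(S>150)],0) )
    for nm,m in(("copper",sel&(S>130)&(H<20)&(V>170)),("ceramic",sel&(S<50)&(V>150))):
        m=cv2.morphologyEx(m.astype(np.uint8),cv2.MORPH_OPEN,np.ones((3,3)))
        c_,_=cv2.findContours(m,cv2.RETR_EXTERNAL,cv2.CHAIN_APPROX_NONE); c_=max(c_,key=cv2.contourArea)
        mm=np.zeros_like(m); cv2.drawContours(mm,[c_],-1,1,-1)
        vv,uu=np.nonzero(mm); P=on_z(n,np.c_[uu,vv],.022)[:,:2]; 
        rc=cv2.minAreaRect(P.astype(np.float32)*1000)
        print(" ",nm,len(uu),"depth z",np.median(W[mm>0][:,2]),"mean",P.mean(0),"rect",np.round(rc[0],1),np.round(rc[1],1),round(rc[2],1),"Wmean",W[mm>0].mean(0))
a=cv2.resize(Z["tp"][120:300,170:470,::-1],None,fx=2.6,fy=2.6,interpolation=cv2.INTER_CUBIC); cv2.imwrite("pics/topz.png",a)
a=cv2.resize(Z["sp"][150:390,250:500,::-1],None,fx=2.5,fy=2.5,interpolation=cv2.INTER_CUBIC); cv2.imwrite("pics/sidez.png",a)
E
```

```text
side board plane dz/dx,dz/dy,z@(.55,0) [ 0.0005 -0.0001  0.0022] 32141 0.0015008659981730992
 hsv copper [ 10. 154. 230.]
  copper 550 depth z 0.02014586766587151 mean [0.5069 0.0602] rect [506.4  60.8] [67.2 92.8] 77.5 Wmean [0.5069 0.0608 0.0215]
  ceramic 730 depth z 0.020084948274491754 mean [ 0.4759 -0.066 ] rect [475.8 -64.9] [68.1 95. ] 76.2 Wmean [ 0.4763 -0.0642  0.0201]
top board plane dz/dx,dz/dy,z@(.55,0) [0.0006 0.0002 0.0045] 31418 0.002682271084658707
 hsv copper [ 13. 153. 166.]
  copper 155 depth z 0.023020626098363195 mean [0.4987 0.0786] rect [500.1  77.2] [35.8 59.5] 79.7 Wmean [0.4987 0.0785 0.0227]
  ceramic 725 depth z 0.022728516369910245 mean [ 0.4779 -0.0624] rect [478.1 -62.4] [65.3 93.5] 76.5 Wmean [ 0.4778 -0.0623  0.0227]
```

View pics/topz.png

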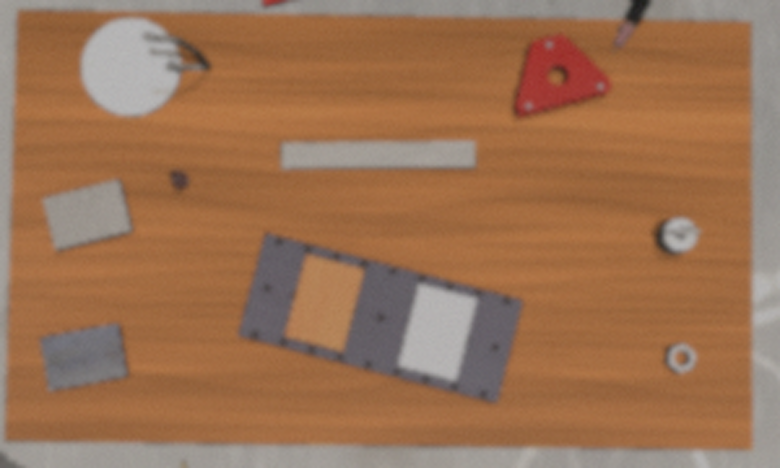

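View pics/sidez.png

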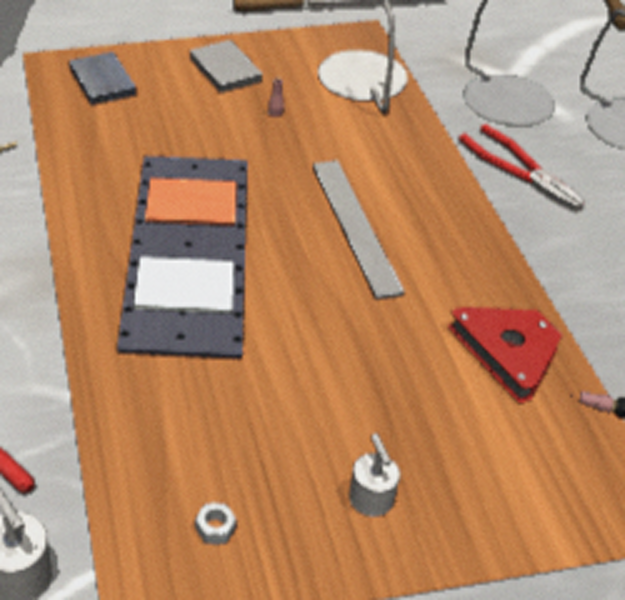

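```bash
cat >> h.py <<'E'
from scipy.optimize import differential_evolution, minimize
from scipy.ndimage import map_coordinates
def grads(img):
    g=cv2.GaussianBlur(img.astype(np.float32),(0,0),0.7)
    return [(cv2.Sobel(g[...,k],cv2.CV_32F,1,0)/8,cv2.Sobel(g[...,k],cv2.CV_32F,0,1)/8) for k in range(3)]
def poly_pts(kind,dims,N=60):
    if kind=="circ":
        a=np.linspace(0,2*np.pi,N*2,endpoint=False); return dims*np.c_[np.cos(a),np.sin(a)]
    if kind=="hex":
        r=dims/np.sqrt(3); c=[(r*np.cos(a),r*np.sin(a)) for a in np.pi/6+np.arange(6)*np.pi/3]
    else:
        w,h=np.array(dims)/2; c=[(w,h),(-w,h),(-w,-h),(w,-h)]
    c=np.array(c); t=np.linspace(0.04,.96,N)[:,None]
    return np.vstack([c[i]*(1-t)+c[(i+1)%len(c)]*t for i in range(len(c))])
def fit(img,n,kind,dims,z,init,span=.008,aspan=.1,G=None):
    """fit known outline on plane z; x,y,yaw (yaw of own x axis)"""
    G=G or grads(img); L=poly_pts(kind,dims)
    T=np.roll(L,-1,0)-np.roll(L,1,0)
    def sc(q):
        c,s=np.cos(q[2]),np.sin(q[2]); Rm=np.array([[c,-s],[s,c]])
        P=L@Rm.T+q[:2]; uv=proj(n,np.c_[P,np.full(len(P),z)])
        # image normal to edge
        d=L/np.linalg.norm(L,axis=1)[:,None]*.0005
        tn=np.roll(uv,-1,0)-uv; ln=np.linalg.norm(tn,axis=1)[:,None]+1e-9; tn=tn/ln
        nx,ny=-tn[:,1],tn[:,0]
        co=[uv[:,1],uv[:,0]]
        e=0
        for gx,gy in G:
            e=e+(map_coordinates(gx,co,order=1,mode="nearest")*nx+map_coordinates(gy,co,order=1,mode="nearest")*ny)**2
        return -np.sqrt(e).mean()
    b=[(init[0]-span,init[0]+span),(init[1]-span,init[1]+span),(init[2]-aspan,init[2]+aspan)]
    if kind=="circ": b[2]=(-1e-6,1e-6)
    r=differential_evolution(sc,b,popsize=12,maxiter=60,seed=1,tol=1e-4)
    return r.x,-r.fun
E
cat > m0.py <<'E'
from h import *
np.set_printoptions(precision=4,suppress=True)
Z=np.load("i0.npz"); D=np.pi/180
items={"copper":("rect",(.068,.096),.022,(.506,.061,-13.7*D)),"ceramic":("rect",(.068,.096),.022,(.477,-.064,-13.7*D)),
"plate":("rect",(.3,.12),.014,(.4915,-.002,76.3*D)),
"bright":("rect",(.088,.060),.018,(.602,.329,106.4*D)),"dark":("rect",(.088,.060),.018,(.4445,.329,101.5*D)),
"bar":("rect",(.22,.03),.010,(.677,.0048,91*D)),"nut":("hex",.030,.020,(.4515,-.3375,.2)),"plug":("circ",.019,.041,(.5875,-.33,0))}
for k,(kd,dm,z,i) in items.items():
    for n,c in(("side","s"),("top","t")):
        x,s=fit(Z[c+"p"],n,kd,dm,z,i,aspan=.55 if kd=="hex" else .12)
        print(k,n,x[:2],"yaw deg",round(x[2]/D,2),"score",round(s,1))
E
python3 m0.py
```

```text
copper side [0.498 0.053] yaw deg -6.82 score 16.3
copper top [0.498 0.053] yaw deg -8.84 score 8.7
ceramic side [ 0.485 -0.056] yaw deg -6.82 score 18.9
ceramic top [ 0.469 -0.072] yaw deg -6.82 score 10.9
plate side [ 0.4906 -0.007 ] yaw deg 76.22 score 41.3
plate top [0.4934 0.0009] yaw deg 76.17 score 19.9
bright side [0.6033 0.3292] yaw deg 104.97 score 49.3
bright top [0.6048 0.3315] yaw deg 105.33 score 24.4
dark side [0.4445 0.329 ] yaw deg 101.28 score 38.1
dark top [0.4454 0.3304] yaw deg 101.49 score 18.6
bar side [0.677  0.0063] yaw deg 91.26 score 41.3
bar top [0.6786 0.005 ] yaw deg 91.03 score 27.1
nut side [ 0.4513 -0.3364] yaw deg 21.06 score 63.2
nut top [ 0.4528 -0.3366] yaw deg 24.99 score 27.5
plug side [ 0.5872 -0.3298] yaw deg 0.0 score 63.9
plug top [ 0.5893 -0.3295] yaw deg -0.0 score 40.0
```

```bash
sed -i 's/-13.7\*D/76.3*D/g; s/^for k,(kd/for k,(kd/' m0.py; python3 m0.py | grep -E "copper|ceramic|plate"
```

```text
copper side [0.5077 0.0619] yaw deg 76.9 score 58.2
copper top [0.5091 0.0638] yaw deg 76.19 score 25.0
ceramic side [ 0.4768 -0.0643] yaw deg 76.74 score 89.7
ceramic top [ 0.478  -0.0625] yaw deg 76.24 score 38.8
plate side [ 0.4906 -0.007 ] yaw deg 76.22 score 41.3
plate top [0.4934 0.0009] yaw deg 76.17 score 19.9
```

Row direction is 76.2° in both views, with pad spacing 129.9 and 130.1 mm, which matches the text. I average the views, check IK for all poses and move to hover. There I look at the fingertips open and shut, to learn the tip height and camera offset.

```bash
cat >> h.py <<'E'
D=np.pi/180
def down(psi):
    c,s=np.cos(psi),np.sin(psi)
    q=R.from_matrix(np.array([[c,s,0],[s,-c,0],[0,0,-1.]])).as_quat(); return np.roll(q,1)
def best(p,psi):
    q0=bot.observe()["joint_positions"]; out=[]
    for k in(0,np.pi):
        s=kin.solve_ik(np.array(p),down(psi+k))
        if s is not None: out.append((np.abs(np.array(s)-q0).max(),psi+k,s))
    return min(out,key=lambda t:t[0]) if out else None
def st(m=""):
    o=bot.observe(); print(m,"t%.1f"%o["time"],"tcp",o["tcp_pos"].round(4),"F",o["contact_force"].round(1),"open",round(o["opening"],4)); return o
ROW=76.2*D
P=dict(copper=(.5084,.0629),ceramic=(.4774,-.0634),bright=(.604,.3304),dark=(.445,.3297),bar=(.6778,.0056),nut=(.452,-.3365),plug=(.588,-.3297))
E
python3 - <<'E'
from h import *
np.set_printoptions(precision=2,suppress=True)
for k,y in(("bright",15.1),("dark",11.4),("bar",1.1),("nut",23),("nut",-37),("plug",0),("plug",45),("copper",76.2),("copper",-13.8),("ceramic",76.2),("ceramic",-13.8)):
  for h in(.03,.2):
    b=best((*P[k],h),y*D); print(k,y,h,None if b is None else (b[0],b[1]/D,np.array(b[2])))
b=best((*P["bright"],.12),15.1*D)
bot.move_joints(b[2]); st()
p,d=vision.get_image("side"); p2,d2=vision.get_image("top"); np.savez("i1.npz",sp=p,sd=d,tp=p2,td=d2)
bot.gripper_close(20); st("shut")
p,d=vision.get_image("side"); p2,d2=vision.get_image("top"); np.savez("i2.npz",sp=p,sd=d,tp=p2,td=d2)
bot.ungrasp(); st("open")
E
python3 - <<'E'
import numpy as np,cv2
a,b=np.load("i1.npz")["sp"],np.load("i2.npz")["sp"]
c=np.hstack([x[60:220,270:400,::-1] for x in(a,b)]); cv2.imwrite("pics/g1.png",cv2.resize(c,None,fx=3,fy=3,interpolation=cv2.INTER_CUBIC))
E
```

```text
bright 15.1 0.03 (np.float64(0.5281956678882683), 15.099999999999998, array([-0.67,  0.9 ,  0.13,  1.55, -0.16,  0.71, -0.2 ]))
bright 15.1 0.2 (np.float64(0.4852743331414564), 15.099999999999998, array([-0.71,  0.69,  0.21,  1.47, -0.16,  1.  , -0.2 ]))
dark 11.4 0.03 (np.float64(0.5496852702638666), 11.4, array([-0.81,  0.75,  0.1 ,  1.93, -0.14,  0.47, -0.42]))
dark 11.4 0.2 (np.float64(0.31209300794339684), 11.4, array([-0.89,  0.48,  0.2 ,  1.85, -0.13,  0.82, -0.42]))
bar 1.1 0.03 (np.float64(0.9164151690461982), 1.1, array([-0.28,  0.91,  0.3 ,  1.59, -0.37,  0.71,  0.21]))
bar 1.1 0.2 (np.float64(0.8088175602999357), 1.1, array([-0.39,  0.71,  0.49,  1.52, -0.37,  1.  ,  0.22]))
nut 23 0.03 (np.float64(1.2135969018181323), 203.0, array([ 0.02,  0.96,  0.79,  1.92, -1.04,  0.74, -1.29]))
nut 23 0.2 (np.float64(1.260909051377544), 203.0, array([-0.19,  0.88,  1.22,  1.85, -0.93,  1.13, -1.35]))
nut -37 0.03 (np.float64(1.5666468106605205), -37.0, array([ 0.37,  0.77,  0.23,  1.91, -0.34,  0.5 ,  0.2 ]))
nut -37 0.2 (np.float64(1.09288467647818), -37.0, array([-0.1 ,  0.72,  1. 
[... 870 characters left out ...]
ray([-0.58,  0.45,  0.45,  1.97, -0.27,  0.78, -0.21]))
ceramic 76.2 0.03 (np.float64(1.1350651314511209), 256.2, array([-0.23,  0.72,  0.32,  2.12, -0.58,  0.38, -1.25]))
ceramic 76.2 0.2 (np.float64(1.121611615999182), 256.2, array([-0.63,  0.52,  0.88,  2.05, -0.55,  0.82, -1.23]))
ceramic -13.8 0.03 (np.float64(1.0620557698719784), -13.8, array([-0.13,  0.7 ,  0.19,  2.12, -0.36,  0.36,  0.11]))
ceramic -13.8 0.2 (np.float64(0.8102905675520307), -13.8, array([-0.39,  0.42,  0.51,  2.04, -0.29,  0.75,  0.07]))
 t3.4 tcp [0.6  0.33 0.12] F [-0.2  0.5 -0.2] open 0.0853
shut t4.2 tcp [0.6  0.33 0.12] F [-0.4 -0.2  0.5] open 0.0004
open t5.1 tcp [0.6  0.33 0.12] F [ 0.8 -0.1 -0.3] open 0.0854
```

View pics/g1.png

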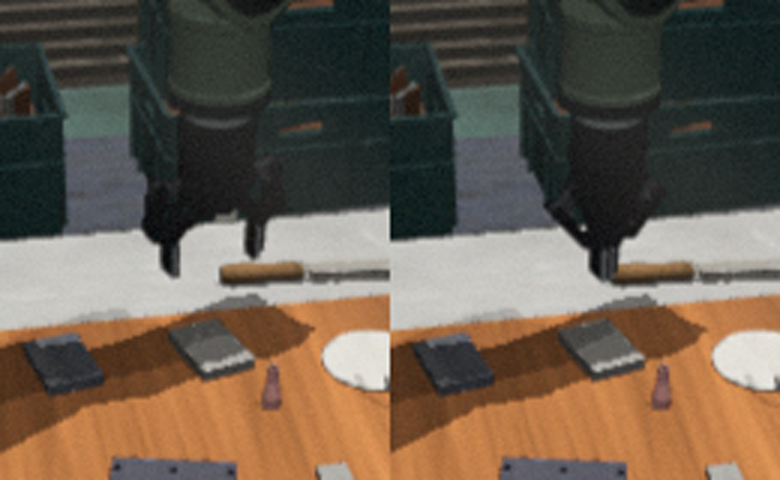

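The crop shows the open fingertips at about side px (327,152) and (356,146), and the shut tip at about (342,152). I measure their heights from depth.

```bash
python3 - <<'E'
from h import *
np.set_printoptions(precision=4,suppress=True)
for f in("i1","i2"):
    Z=np.load(f+".npz")
    for n,k in(("side","s"),("top","t")):
        d=Z[k+"d"]; v,u=np.mgrid[:480,:640]; W=withd(n,np.c_[u.ravel(),v.ravel()],d.ravel())
        m=(d.ravel()>0)&(abs(W[:,0]-.604)<.09)&(abs(W[:,1]-.33)<.06)&(W[:,2]>.05)&(W[:,2]<.135)
        if m.sum()<5: print(f,n,"none"); continue
        w=W[m]; a=(w[:,:2]-P["bright"])@[np.cos(15.1*D),np.sin(15.1*D)]
        for s,t in((a<0,"-"),(a>=0,"+")):
            if s.sum()>3: print(f,n,t,s.sum(),"zmin pct0,2,5,10",np.percentile(w[s][:,2],[0,2,5,10]),"along",np.percentile(a[s],[2,50,98]), "mean low", w[s][w[s][:,2]<.115].mean(0))
E
```

```text
i1 side - 42 zmin pct0,2,5,10 [0.1097 0.1123 0.1137 0.1157] along [-0.0587 -0.0523 -0.0454] mean low [0.5585 0.3138 0.1126]
i1 side + 45 zmin pct0,2,5,10 [0.1107 0.111  0.1113 0.113 ] along [0.039  0.0426 0.0548] mean low [0.6443 0.3463 0.1118]
i1 top - 8 zmin pct0,2,5,10 [0.1165 0.1167 0.1171 0.1176] along [-0.0548 -0.0487 -0.0453] mean low [nan nan nan]
i2 side - 70 zmin pct0,2,5,10 [0.0973 0.1001 0.1022 0.1044] along [-0.0169 -0.0091 -0.0003] mean low [0.5971 0.3223 0.1072]
i2 side + 28 zmin pct0,2,5,10 [0.0985 0.1005 0.1029 0.1047] along [0.0005 0.005  0.0111] mean low [0.6113 0.3232 0.1069]
i2 top - 9 zmin pct0,2,5,10 [0.1041 0.1045 0.105  0.1059] along [-0.0118 -0.0058 -0.0006] mean low [0.6012 0.3182 0.1095]<stdin>:11: RuntimeWarning: Mean of empty slice.
  ret = um.true_divide(
```

Tips lie 22 mm ahead of the TCP when shut and about 9 mm when open, which fits the text. Picking the bright blank now.

```bash
cat >> h.py <<'E'
def goto(p,psi):
    b=best(p,psi); bot.move_joints(b[2]); return b[1]
def snap(f):
    p,d=vision.get_image("side"); p2,d2=vision.get_image("top"); np.savez(f+".npz",sp=p,sd=d,tp=p2,td=d2)
def pick(xy,psi,z,force,up=.12,near=.03):
    goto((*xy,up),psi); st("hover")
    bot.line_to((*xy,z+near),vel=.25); bot.line_to((*xy,z),vel=.08); st("down")
    bot.gripper_close(force); st("grip")
    bot.line_to((*xy,up),vel=.2); st("lift")
def place(xy,psi,z,up=.14,near=.015,back=.12):
    goto((*xy,up),psi); bot.line_to((*xy,z+near),vel=.25); bot.line_to((*xy,z),vel=.05); st("at")
    bot.ungrasp(); st("rel")
    bot.line_to((*xy,back),vel=.25)
E
python3 - <<'E'
from h import *
pick(P["bright"],15.1*D,.023,80)
place(P["copper"],ROW,.0415)
st("end")
E
```

```text
hover t5.4 tcp [0.604  0.3304 0.12  ] F [-0.6  0.2  0.1] open 0.0851
down t6.3 tcp [0.6039 0.3303 0.0228] F [-0.6 -0.6 -0.3] open 0.0855
grip t6.7 tcp [0.6045 0.3306 0.0241] F [-1.6 -1.2  9.7] open 0.0573
lift t7.3 tcp [0.6033 0.3302 0.1189] F [ 0.4  0.  -5.1] open 0.058
at t9.4 tcp [0.5091 0.063  0.042 ] F [1.2 0.3 4.7] open 0.0578
rel t9.8 tcp [0.5084 0.0629 0.0415] F [ 0.5 -0.5  0.9] open 0.0852
end t10.3 tcp [0.5087 0.0629 0.1208] F [-0.1  0.1 -0.2] open 0.085
```

```bash
python3 - <<'E'
from h import *
pick(P["dark"],11.4*D,.025,80)
place(P["ceramic"],ROW,.0435)
goto((.55,.33,.2),15*D); st("end"); snap("i3")
Z=np.load("i3.npz")
for k,z,i in(("copper",.036,(*P["copper"],ROW)),("ceramic",.036,(*P["ceramic"],ROW))):
    for n,c in(("side","s"),("top","t")):
        x,s=fit(Z[c+"p"],n,"rect",(.06,.088),z,i); print(k,n,x[:2].round(4),"yaw",round(x[2]/D,2),s.round(1))
cv2.imwrite("pics/s3.png",cv2.resize(Z["sp"][150:330,250:450,::-1],None,fx=3.3,fy=3.3,interpolation=cv2.INTER_CUBIC))
E
```

```text
hover t11.4 tcp [0.4452 0.3285 0.1192] F [ 0.4 -0.1  0.6] open 0.0855
down t12.3 tcp [0.4448 0.3297 0.0248] F [0.6 0.5 0.4] open 0.085
grip t12.7 tcp [0.4453 0.3299 0.0259] F [-3.2 -3.4 13.6] open 0.0577
lift t13.3 tcp [0.4448 0.3291 0.1191] F [ 0.2 -0.6 -6. ] open 0.0577
at t15.7 tcp [ 0.4781 -0.0634  0.044 ] F [ 1.4 -0.   3.6] open 0.0575
rel t16.1 tcp [ 0.4774 -0.0634  0.0435] F [-0.7 -0.7  0.9] open 0.0853
end t18.1 tcp [0.5502 0.3288 0.1993] F [ 0.   0.4 -0.5] open 0.0853
copper side [0.5084 0.0611] yaw 77.54 42.4
copper top [0.5094 0.063 ] yaw 76.5 24.4
ceramic side [ 0.4804 -0.0655] yaw 77.41 37.0
ceramic top [ 0.4744 -0.0558] yaw 75.99 14.8
```

View pics/s3.png

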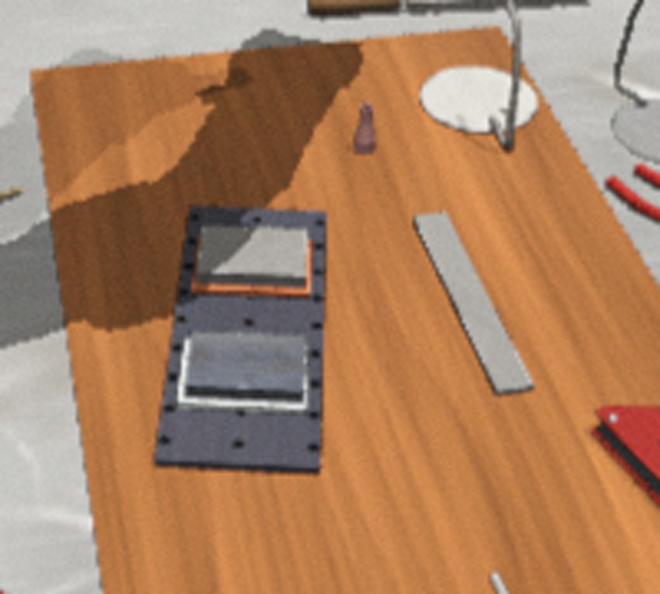

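Both blanks lie flat on their pads, but the arm's shadow upsets the fits. I hover over the bar and look again.

```bash
python3 - <<'E'
from h import *
goto((.70,.25,.3),1.1*D); st("end"); snap("i4")
Z=np.load("i4.npz")
for k,z,i in(("copper",.036,(*P["copper"],ROW)),("ceramic",.036,(*P["ceramic"],ROW))):
    for n,c in(("side","s"),("top","t")):
        x,s=fit(Z[c+"p"],n,"rect",(.06,.088),z,i); print(k,n,x[:2].round(4),"yaw",round(x[2]/D,2),s.round(1))
a=cv2.resize(Z["sp"][195:300,290:360,::-1],None,fx=5.5,fy=5.5,interpolation=cv2.INTER_CUBIC)
b=cv2.resize(Z["tp"][200:280,255:375,::-1],None,fx=3.4,fy=3.4,interpolation=cv2.INTER_CUBIC)
o=np.zeros((a.shape[0],a.shape[1]+b.shape[1],3),np.uint8); o[:,:a.shape[1]]=a; o[:b.shape[0],a.shape[1]:]=b
cv2.imwrite("pics/s4.png",o)
E
```

```text
end t19.0 tcp [0.6992 0.2505 0.2993] F [-0.3  1.  -0.7] open 0.0853
copper side [0.5084 0.0611] yaw 77.54 38.4
copper top [0.5004 0.0567] yaw 70.48 6.9
ceramic side [ 0.4734 -0.0639] yaw 76.87 38.3
ceramic top [ 0.4818 -0.0574] yaw 76.73 9.8
```

View pics/s4.png

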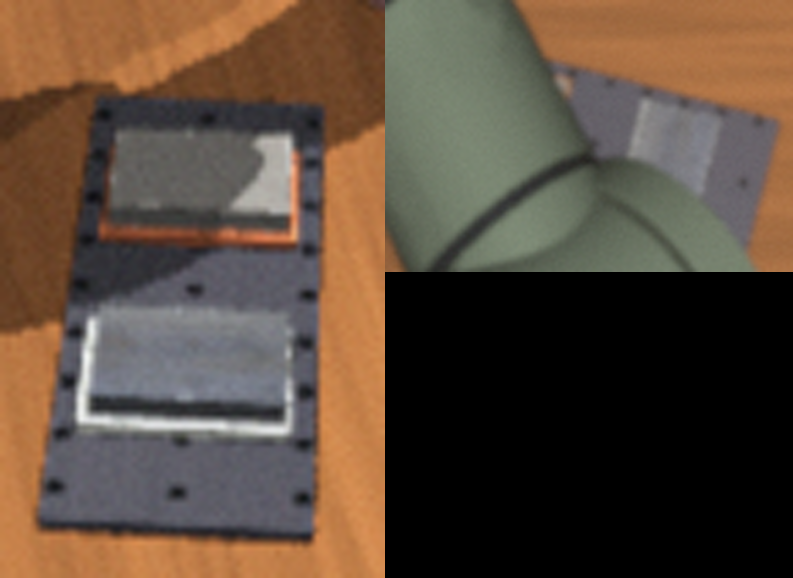

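```bash
python3 - <<'E'
from h import *
goto((.45,-.36,.3),-37*D); st("end"); snap("i5")
Z=np.load("i5.npz")
for k,z,i in(("copper",.036,(*P["copper"],ROW)),("ceramic",.036,(*P["ceramic"],ROW))):
    for n,c in(("side","s"),("top","t")):
        x,s=fit(Z[c+"p"],n,"rect",(.06,.088),z,i,span=.006,aspan=.06); print(k,n,x[:2].round(4),"yaw",round(x[2]/D,2),s.round(1))
a=cv2.resize(Z["sp"][195:300,290:360,::-1],None,fx=5.5,fy=5.5,interpolation=cv2.INTER_CUBIC)
b=cv2.resize(Z["tp"][200:280,255:375,::-1],None,fx=3.4,fy=3.4,interpolation=cv2.INTER_CUBIC)
o=np.zeros((a.shape[0],a.shape[1]+b.shape[1],3),np.uint8); o[:,:a.shape[1]]=a; o[:b.shape[0],a.shape[1]:]=b
cv2.imwrite("pics/s5.png",o)
E
```

```text
end t21.4 tcp [ 0.4506 -0.3594  0.3001] F [ 0.8 -0.3  0.2] open 0.0855
copper side [0.511  0.0569] yaw 74.85 27.9
copper top [0.509 0.063] yaw 76.55 28.0
ceramic side [ 0.4807 -0.0658] yaw 76.55 42.9
ceramic top [ 0.4827 -0.0577] yaw 76.78 13.9
```

View pics/s5.png

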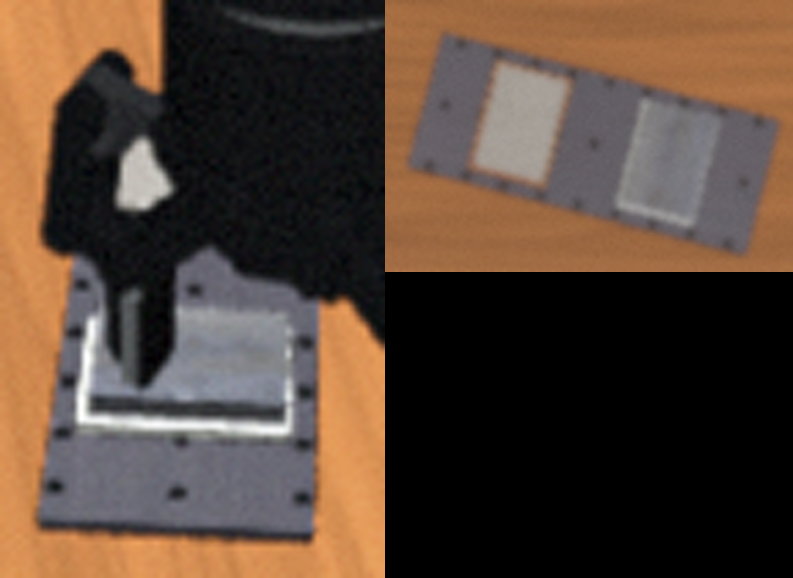

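In the top view the bright blank is within 1 mm of the copper pad's centre. For the dark blank the fit locks onto the white pad's rim, so I refit with a signed gradient (dark inside, white outside).

```bash
cat >> h.py <<'E'
def fits(img,n,kind,dims,z,init,sign,span=.006,aspan=.05,edges=None):
    g=cv2.GaussianBlur(img.astype(np.float32).mean(2),(0,0),.6)
    L=poly_pts(kind,dims); N=60
    if edges is not None: L=np.vstack([L[e*N:(e+1)*N] for e in edges])
    nn=L/np.linalg.norm(L,axis=1)[:,None]
    if kind=="rect":
        a=np.abs(L)/(np.array(dims)/2); ax=a.argmax(1); nn=np.zeros_like(L); nn[np.arange(len(L)),ax]=np.sign(L[np.arange(len(L)),ax])
    h=.0016
    def sc(q):
        c,s=np.cos(q[2]),np.sin(q[2]); Rm=np.array([[c,-s],[s,c]])
        f=lambda M:map_coordinates(g,proj(n,np.c_[M@Rm.T+q[:2],np.full(len(M),z)])[:,::-1].T,order=1,mode="nearest")
        return -sign*np.mean(f(L+h*nn)-f(L-h*nn))
    b=[(init[0]-span,init[0]+span),(init[1]-span,init[1]+span),(init[2]-aspan,init[2]+aspan)]
    r=differential_evolution(sc,b,popsize=12,maxiter=60,seed=1,tol=1e-4); return r.x,-r.fun
E
python3 - <<'E'
from h import *
Z={k:np.load(k+".npz") for k in("i3","i4","i5")}
for f,n in(("i5","top"),("i3","top"),("i3","side"),("i4","side")):
    im=Z[f]["sp" if n=="side" else "tp"]
    for z in(.036,.022):
        x,s=fits(im,n,"rect",(.06,.088),z,(*P["ceramic"],ROW),+1); print("dark",f,n,z,x[:2].round(4),round(x[2]/D,2),s.round(1))
    x,s=fits(im,n,"rect",(.068,.096),.022,(*P["ceramic"],ROW),-1); print("  pad",f,n,x[:2].round(4),round(x[2]/D,2),s.round(1))
for f,n in(("i5","top"),("i4","side")):
    im=Z[f]["sp" if n=="side" else "tp"]
    x,s=fits(im,n,"rect",(.06,.088),.036,(*P["copper"],ROW),-1); print("bright",f,n,x[:2].round(4),round(x[2]/D,2),s.round(1))
E
```

```text
dark i5 top 0.036 [ 0.481  -0.0634] 74.77 -0.5
dark i5 top 0.022 [ 0.4806 -0.0637] 74.95 0.0
  pad i5 top [ 0.4774 -0.0618] 76.41 15.0
dark i3 top 0.036 [ 0.4809 -0.0634] 74.88 -0.5
dark i3 top 0.022 [ 0.4805 -0.0636] 74.97 0.1
  pad i3 top [ 0.4774 -0.0618] 76.4 15.8
dark i3 side 0.036 [ 0.4766 -0.0694] 75.91 6.2
dark i3 side 0.022 [ 0.4776 -0.062 ] 77.51 33.5
  pad i3 side [ 0.476  -0.0659] 77.05 39.4
dark i4 side 0.036 [ 0.4766 -0.0694] 75.87 6.1
dark i4 side 0.022 [ 0.4776 -0.0621] 77.43 33.6
  pad i4 side [ 0.4759 -0.066 ] 77.11 39.5
bright i5 top [0.509 0.063] 76.36 19.5
bright i4 side [0.5086 0.061 ] 79.06 25.5
```

```bash
python3 - <<'E'
from h import *
np.set_printoptions(linewidth=220)
Z=np.load("i5.npz"); g=Z["tp"].astype(np.float32).mean(2)
ux=np.array([np.cos(ROW),np.sin(ROW)]); uy=np.array([np.sin(ROW),-np.cos(ROW)])  # uy ~ +x
for nm,c in(("ceramic",np.array([.478,-.0625])),("copper",np.array([.5091,.0638]))):
  for lab,a,b,lim in(("along len(+x)",uy,ux,.02),("along row(+y)",ux,uy,.03)):
    s=np.arange(-58,59,2)/1000; prof=[]
    for si in s:
        o=np.linspace(-lim,lim,41); M=c+si*a+o[:,None]*b
        prof.append(map_coordinates(g,proj("top",np.c_[M,np.full(41,.022)])[:,::-1].T,order=1).mean())
    print(nm,lab); print(" ".join(f"{int(x*1000)}:{p:.0f}" for x,p in zip(s,prof)))
E
```

```text
ceramic along len(+x)
-58:95 -56:95 -54:97 -52:103 -50:116 -48:133 -46:146 -44:150 -42:143 -40:133 -38:125 -36:121 -34:120 -32:120 -30:120 -28:121 -26:122 -24:122 -22:123 -20:124 -18:124 -16:124 -14:124 -12:124 -10:124 -8:123 -6:123 -4:123 -2:123 0:122 2:121 4:122 6:122 8:122 10:122 12:122 14:122 16:122 18:122 20:122 22:121 24:121 26:120 28:119 30:119 32:119 34:119 36:119 38:120 40:121 42:120 44:119 46:114 48:107 50:100 52:95 54:93 56:95 58:100
ceramic along row(+y)
-58:101 -56:102 -54:102 -52:101 -50:101 -48:102 -46:102 -44:102 -42:101 -40:102 -38:105 -36:111 -34:120 -32:127 -30:130 -28:129 -26:128 -24:126 -22:125 -20:124 -18:124 -16:124 -14:123 -12:122 -10:122 -8:121 -6:120 -4:119 -2:118 0:117 2:117 4:118 6:119 8:121 10:123 12:124 14:126 16:127 18:128 20:130 22:131 24:131 26:132 28:134 30:137 32:136 34:127 36:114 38:104 40:100 42:99 44:99 46:98 48:98 50:98 52:98 54:98 56:98 58:98
copper along len(+x)
-58:94 -56:92 -54:92 -52:93 -50:97 -48:106 -46:119 -44:134 -42:146 -40:153 -38:157 -36:158 -34:159 -32:158 -30:159 -28:159 -26:159 -24:159 -22:159 -20:159 -18:158 -16:158 -14:159 -12:159 -10:159 -8:158 -6:159 -4:158 -2:158 0:158 2:158 4:158 6:158 8:158 10:157 12:157 14:157 16:158 18:159 20:159 22:159 24:159 26:159 28:160 30:159 32:159 34:159 36:159 38:158 40:157 42:152 44:142 46:127 48:112 50:100 52:93 54:92 56:94 58:97
copper along row(+y)
-58:97 -56:97 -54:97 -52:97 -50:97 -48:97 -46:97 -44:97 -42:97 -40:97 -38:98 -36:101 -34:109 -32:121 -30:136 -28:147 -26:155 -24:158 -22:160 -20:159 -18:160 -16:160 -14:159 -12:159 -10:159 -8:159 -6:159 -4:159 -2:158 0:159 2:159 4:159 6:159 8:159 10:158 12:158 14:157 16:157 18:157 20:157 22:157 24:156 26:153 28:145 30:134 32:121 34:109 36:102 38:99 40:98 42:99 44:99 46:99 48:99 50:99 52:99 54:99 56:99 58:99
```

The dark blank sits about 2–3 mm too far along its length (+x); the bright one is centred to under 1 mm. I regrip the dark blank and shift it back 2.3 mm.

```bash
cat > chk.py <<'E'
from h import *
import sys
def chk(f):
    Z=np.load(f+".npz")
    for n,k,off in(("top","tp",0),("side","sp",0)):
        im=Z[k]
        for z in(.036,.022):
            x,s=fits(im,n,"rect",(.06,.088),z,(*P["ceramic"],ROW),+1); print("dark",n,z,x[:2].round(4),round(x[2]/D,2),s.round(1))
        x,s=fits(im,n,"rect",(.068,.096),.022,(*P["ceramic"],ROW),-1); print("  pad",n,x[:2].round(4),round(x[2]/D,2),s.round(1))
    g=Z["tp"].astype(np.float32).mean(2)
    ux=np.array([np.cos(ROW),np.sin(ROW)]); uy=np.array([np.sin(ROW),-np.cos(ROW)])
    c=np.array([.478,-.0625]); o=np.linspace(-.02,.02,41)
    for w in(range(-58,-30,2),range(30,60,2)):
        print(" ".join("%d:%.0f"%(s,map_coordinates(g,proj("top",np.c_[c+s/1000*uy+o[:,None]*ux,np.full(41,.022)])[:,::-1].T,order=1).mean()) for s in w))
E
python3 - <<'E'
from h import *
c=np.array(P["ceramic"]); uy=np.array([np.sin(ROW),-np.cos(ROW)]); t=c-.0023*uy
goto((*c,.12),ROW); bot.line_to((*c,.06),vel=.25); bot.line_to((*c,.044),vel=.08)
bot.gripper_close(80); st("grip"); bot.line_to((*c,.050),vel=.08); bot.line_to((*t,.050),vel=.05); bot.line_to((*t,.0437),vel=.05); st("at")
bot.ungrasp(); bot.line_to((*t,.12),vel=.25)
goto((.45,-.36,.35),-37*D); st("end"); snap("i6")
from chk import chk; chk("i6")
Z=np.load("i6.npz")
b=cv2.resize(Z["tp"][200:280,255:375,::-1],None,fx=5,fy=5,interpolation=cv2.INTER_CUBIC); cv2.imwrite("pics/s6.png",b)
E
```

```text
grip t24.3 tcp [ 0.4777 -0.0634  0.045 ] F [-4.3 -0.5 22.6] open 0.0577
at t25.1 tcp [ 0.4758 -0.0629  0.0437] F [ 0.3 -1.   4.3] open 0.0574
end t27.4 tcp [ 0.4503 -0.3591  0.349 ] F [-0.8  0.1  0.3] open 0.0856
dark top 0.036 [ 0.477  -0.0628] 75.46 -1.5
dark top 0.022 [ 0.4777 -0.0632] 75.44 -0.3
  pad top [ 0.4784 -0.062 ] 76.22 14.6
dark side 0.036 [ 0.478  -0.0574] 77.63 6.3
dark side 0.022 [ 0.4766 -0.0617] 75.22 37.2
  pad side [ 0.4759 -0.0659] 76.92 42.3
-58:94 -56:94 -54:95 -52:99 -50:109 -48:121 -46:130 -44:131 -42:127 -40:123 -38:121 -36:120 -34:120 -32:120
30:119 32:119 34:119 36:120 38:122 40:124 42:129 44:134 46:133 48:124 50:111 52:100 54:95 56:95 58:99
```

View pics/s6.png

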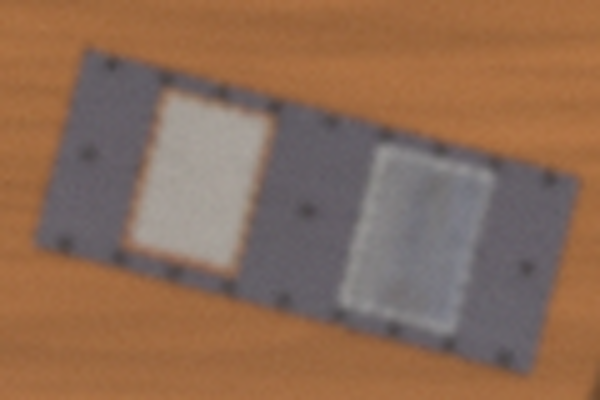

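Both blanks are now centred (dark-blank margins symmetric in the top view). Next is the bar.

```bash
python3 - <<'E'
from h import *
pick(P["bar"],1.1*D,.0265,80,up=.15)
snap("i7"); Z=np.load("i7.npz"); cv2.imwrite("pics/s7.png",cv2.resize(Z["sp"][120:320,280:480,::-1],None,fx=3,fy=3))
E
```

```text
hover t29.2 tcp [0.678  0.0039 0.1505] F [-0.1 -0.4 -0.1] open 0.0853
down t30.2 tcp [0.6777 0.0057 0.0263] F [ 0.2 -0.1 -0.2] open 0.0853
grip t30.8 tcp [0.678  0.0056 0.0272] F [-2.8 -0.6  9.5] open 0.0266
lift t31.6 tcp [0.6772 0.0053 0.1487] F [ 0.2  0.2 -4.2] open 0.0265
```

View pics/s7.png

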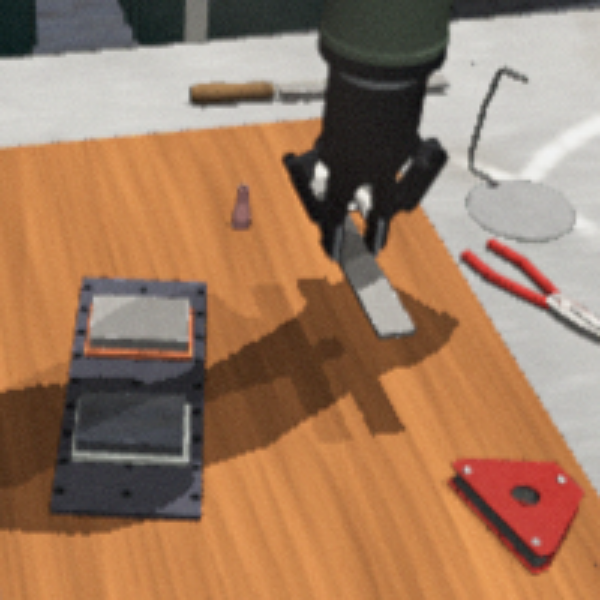

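The bar is held level in the jaws. Placing it.

```bash
python3 - <<'E'
from h import *
mid=(np.array(P["copper"])+P["ceramic"])/2
place(mid,ROW-np.pi/2,.0592,up=.15,back=.14)
goto((.45,-.36,.35),-37*D); st("end"); snap("i8")
Z=np.load("i8.npz")
for n,k in(("top","tp"),("side","sp")):
    x,s=fit(Z[k],n,"rect",(.22,.03),.042,(*mid,ROW)); print("bar",n,x[:2].round(4),round(x[2]/D,2),s.round(1))
    x,s=fit(Z[k],n,"rect",(.3,.12),.014,(*mid,ROW)); print("plate",n,x[:2].round(4),round(x[2]/D,2),s.round(1))
b=cv2.resize(Z["tp"][200:280,255:375,::-1],None,fx=5,fy=5,interpolation=cv2.INTER_CUBIC); cv2.imwrite("pics/s8.png",b)
E
```

```text
at t33.4 tcp [ 4.933e-01 -3.000e-04  5.940e-02] F [ 0.5 -0.7 -1.4] open 0.0271
rel t34.0 tcp [ 4.929e-01 -2.000e-04  5.920e-02] F [0.8 0.5 0.4] open 0.0854
end t36.0 tcp [ 0.4505 -0.3588  0.3494] F [ 0.8 -0.4  0.5] open 0.0855
bar top [ 4.936e-01 -2.000e-04] 76.4 22.3
plate top [0.4934 0.0009] 76.15 20.1
bar side [0.4933 0.0005] 75.57 51.7
plate side [ 0.4905 -0.0078] 76.19 41.5
```

View pics/s8.png

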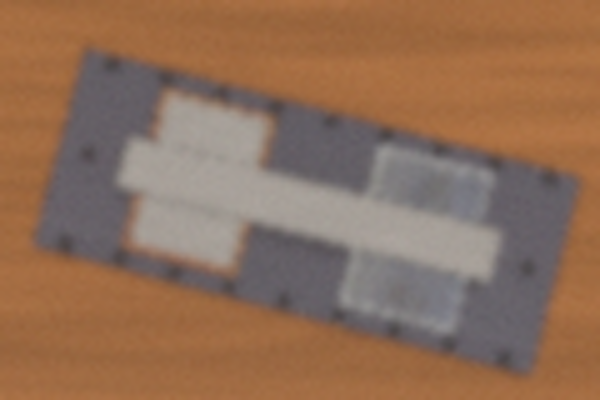

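The bar is within about 1 mm and 0.5° of the row. Now the nut, then the plug.

```bash
python3 - <<'E'
from h import *
pick(P["nut"],-37*D,.029,40,up=.12)
place(P["ceramic"],ROW-np.pi/2,.0672,up=.15,back=.14)
goto((.62,-.25,.35),0); st("end"); snap("i9")
Z=np.load("i9.npz")
a=cv2.resize(Z["sp"][180:310,280:380,::-1],None,fx=4,fy=4,interpolation=cv2.INTER_CUBIC)
b=cv2.resize(Z["tp"][200:280,275:375,::-1],None,fx=4,fy=4,interpolation=cv2.INTER_CUBIC)
o=np.zeros((520,800,3),np.uint8); o[:,:400]=a; o[:320,400:]=b; cv2.imwrite("pics/s9.png",o)
for n,k in(("top","tp"),("side","sp")):
    x,s=fit(Z[k],n,"hex",.030,.058,(*P["ceramic"],ROW-np.pi/2),span=.008,aspan=.3); print("nut",n,x[:2].round(4),round(x[2]/D,2),s.round(1))
    x,s=fit(Z[k],n,"circ",.019,.041,(*P["plug"],0)); print("plug",n,x[:2].round(4),s.round(1))
E
```

```text
hover t37.0 tcp [ 0.4528 -0.3369  0.1211] F [ 0.2 -0.5 -0.2] open 0.0853
down t37.9 tcp [ 0.452  -0.3363  0.0288] F [0.9 0.3 0.3] open 0.0853
grip t38.5 tcp [ 0.4521 -0.3366  0.0294] F [-2.2  0.2  7.4] open 0.0286
lift t39.1 tcp [ 0.4517 -0.3366  0.1198] F [ 0.5  1.  -1.8] open 0.0285
at t41.0 tcp [ 0.4778 -0.0636  0.0674] F [ 0.8 -1.1  1.8] open 0.0283
rel t41.6 tcp [ 0.4774 -0.0634  0.0672] F [ 1.   0.  -0.6] open 0.0856
end t43.3 tcp [ 0.6197 -0.2489  0.3487] F [0.6 0.2 0.1] open 0.0851
nut top [ 0.4783 -0.0652] 3.39 15.2
plug top [ 0.5888 -0.3285] 26.7
nut side [ 0.4768 -0.0634] -18.49 49.2
plug side [ 0.5872 -0.3298] 65.7
```

View pics/s9.png

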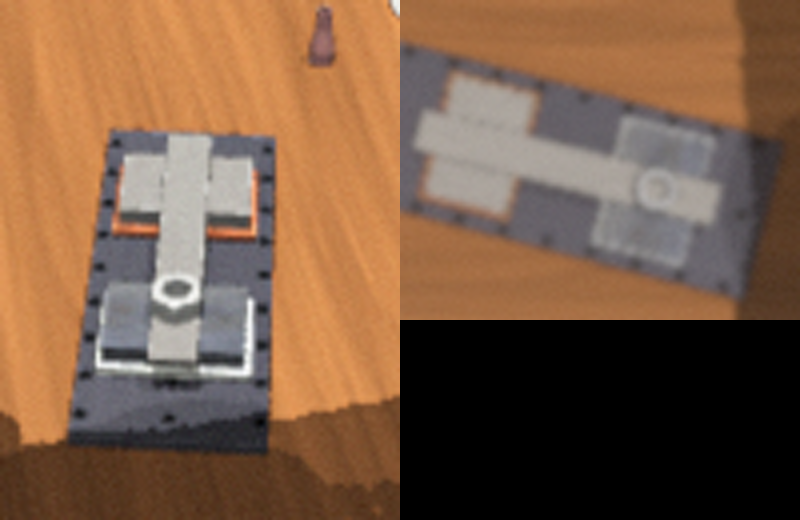

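The nut lies flat on the bar over the dark blank's middle (side crop (177,292)), within about 2 mm. Now the plug.

```bash
python3 - <<'E'
from h import *
pick(P["plug"],0,.035,60,up=.16,near=.06)
place(P["copper"],ROW-np.pi/2,.0732,up=.2,back=.2)
goto((.6,-.35,.35),0); bot.sleep(.5); st("end"); snap("i10")
Z=np.load("i10.npz")
a=cv2.resize(Z["sp"][180:310,280:380,::-1],None,fx=4,fy=4,interpolation=cv2.INTER_CUBIC)
b=cv2.resize(Z["tp"][200:280,275:375,::-1],None,fx=4,fy=4,interpolation=cv2.INTER_CUBIC)
o=np.zeros((520,800,3),np.uint8); o[:,:400]=a; o[:320,400:]=b; cv2.imwrite("pics/s10.png",o)
cv2.imwrite("pics/s10f.png",Z["sp"][:,:,::-1])
mid=(np.array(P["copper"])+P["ceramic"])/2
for n,k in(("top","tp"),("side","sp")):
    x,s=fit(Z[k],n,"circ",.019,.079,(*P["copper"],0),span=.01); print("plug",n,x[:2].round(4),s.round(1))
    x,s=fit(Z[k],n,"rect",(.22,.03),.042,(*mid,ROW)); print("bar",n,x[:2].round(4),round(x[2]/D,2),s.round(1))
    x,s=fit(Z[k],n,"hex",.030,.058,(*P["ceramic"],ROW-np.pi/2),span=.008,aspan=.3); print("nut",n,x[:2].round(4),round(x[2]/D,2),s.round(1))
    x,s=fit(Z[k],n,"rect",(.06,.088),.036,(*P["copper"],ROW),span=.006,aspan=.06); print("bright",n,x[:2].round(4),round(x[2]/D,2),s.round(1))
E
```

```text
hover t44.2 tcp [ 0.5892 -0.3289  0.1616] F [ 0.4 -0.  -0.1] open 0.0857
down t45.5 tcp [ 0.5883 -0.3297  0.0354] F [-0.4 -0.4 -0.2] open 0.0857
grip t46.0 tcp [ 0.5882 -0.3298  0.0356] F [-1.4 -0.2  6.9] open 0.0365
lift t46.8 tcp [ 0.5873 -0.3297  0.1587] F [-0.2 -0.4 -4.6] open 0.0364
at t49.3 tcp [0.5091 0.0627 0.0741] F [-1.4 -3.2 17.4] open 0.0361
rel t49.9 tcp [0.5084 0.0629 0.0731] F [-0.1 -0.  -0. ] open 0.0851
end t52.7 tcp [ 0.6    -0.3499  0.35  ] F [-0.6 -0.2 -0.6] open 0.0855
plug top [0.5106 0.0645] 12.2
bar top [ 4.939e-01 -2.000e-04] 76.32 23.5
nut top [ 0.4783 -0.0652] 3.38 15.1
bright top [0.5089 0.0628] 76.71 23.5
plug side [0.5082 0.0622] 67.1
bar side [0.4915 0.0014] 77.26 38.1
nut side [ 0.4767 -0.0633] -19.13 49.4
bright side [0.5084 0.062 ] 76.9 46.4
```

View pics/s10.png

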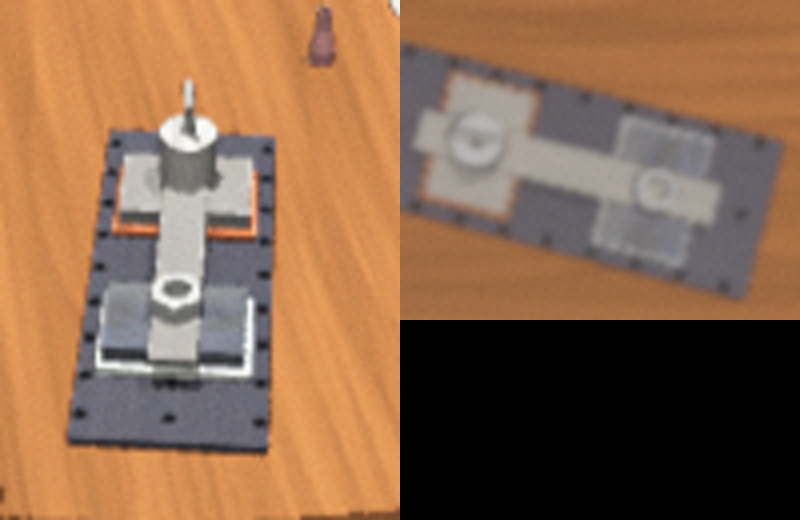

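View pics/s10f.png

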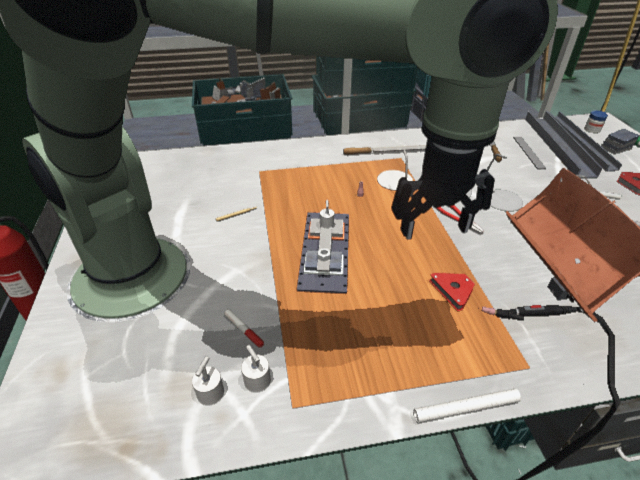

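All parts are in place, and the cup (361,188) and magnet (453,290) have not moved. Handing in.

```bash
python3 -c "
from workcell import close_job
print(close_job())"
```

```text
the job is handed in; nothing more can be done
None
```

The job is done and handed in at about 53 s of robot time. The bright blank is on the copper pad and the dark blank on the ceramic pad. The bar lies across both, with the nut on the bar over the dark blank and the plug standing over the bright one. I placed them in the order asked. The dark blank first landed 2–3 mm off along its length, so I regripped it and shifted it back before laying the bar.

**Centring:**
- **Blanks:** the bright blank reads within about 1 mm of its pad's centre. The dark blank's margins along its length came out symmetric in the top view after the shift.
- **Bar:** it read within 1 mm and about 1° of the row in both views when it was laid.
- **Nut and plug:** each is within about 2–3 mm of its pad's centre in both views. The plug stands upright, and the nut lies flat.

**Bystanders:** the gas cup and magnet show at their starting positions in the last picture. The gripper is clear of everything. The highest wrist force I saw was about 23 N, but I only read it between moves.

**Checks that disagreed:**
- The two cameras differ by 1–2 mm throughout, so I worked from their average.
- The outline fit for the dark blank was unreliable because it locked onto the white pad's rim. I judged that blank by its visible margins instead.
- The nut's rotation fit and the fixture plate's fit also differed between views (22° and about 8 mm). I did not use the plate fit.
- After the plug was placed, the side view put the bar about 2 mm and 2° from its earlier reading, while the top view was unchanged. I put that down to the plug hiding part of the bar.

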